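# Trace the race course on the chart

## Robot

A 6-joint arm with a two-finger parallel gripper is mounted at the origin on the work surface. World frame = base frame: x ahead of the robot, y to its left, z up, the work surface at z = 0. Lengths are in m, angles in rad, forces in N, time in s.
With the tool pointing down it reaches from about 0.35 to 0.775 m from the base axis. Payload 7.3 kg.
Tool frame: the origin (TCP) lies at the very end of the fingers, on their centre line; the grasp point (between the pads) lies 19 mm behind it; x points along the fingers, y is the direction in which the jaws open and shut, and the axes are right-handed (so a half turn about x gives the same grasp; the last joint's range is limited). The gripper opens to 92 mm and grips with 3 to 60 N. Pads are 19 mm wide; open, the fingers measure 130 mm over their backs; the gripper's body (75 mm by 190 mm) begins 47 mm behind the grasp point.
Start: joints at [-1.278, 0.342, 1.524, -0, 1.275, -0.146], TCP at [0.223, -0.475, 0.227] pointing down, gripper open.
Joint ranges: [-2.53, 2.53], [-0.77, 2.02], [0.04, 2.7], [-1, 4.14], [0.28, 2.66], [-3.11, 3.11]. Speed limits (rad/s): [2.57, 2.57, 3.14, 3.14, 3.14, 3.14].

## Interface

Orientations are given as [roll, pitch, yaw] about the fixed x, y, z axes, in that order (R = Rz(yaw) Ry(pitch) Rx(roll)).
In Python, from cell import observe, vision, job gives the robot as it stands.
- The arm moves only by the tool send_rows, never from a script. Its argument "motion" is a list of rows, each an object with "hand": the opening, from -1 (shut) to 1 (fully open), so that 0 is half open; "slide": the shift along the tool's x, y, z in mm, a list of three; "spin": the turn about the tool's x in rad. In form: [{"hand": hand, "slide": [tx, ty, tz], "spin": spin}, ...]. A call has 1 to 8 rows; each row shifts and turns the pose as measured when the row begins, along the tool's axes as they then stand; what a row does not reach is not made up. A row lasts 1/10 s, in which the tool goes at most 50 mm and 8.59 degrees, less where a joint would pass 70% of its speed; a pose out of reach is approached as far as the arm can. A call with a gripper value outside its range is refused whole. The fingers move at their own pace and stop on an object; "grip_force" is the grip in N (left out, the last holds). Time passes only in rows, so rows that do not move let the fingers close. It gives the time, the measured TCP pose, the force and the opening at its end, in the units of the state.
- observe(): the state, without advancing time (a new reading comes with each control period).
- vision.read_camera(name): name is "scene" or "top"; returns a dict with "pixels" (384x512x3 uint8, blue, green, red), "range_z" (384x512 float32, m along the optical axis (not along the pixel's ray), 0 where there is no reading), "fx", "fy", "cx", "cy" (pixels), "world_from_camera" (4x4, takes a point from camera to world coordinates). Camera axes: x right, y down, z forward; pixel columns grow to the right and rows downward; lengths in m; the calibration is good to about 2 mm. A picture is of the moment at which its call begins.
- job.hand_in(): hands the job in, once; it reports no verdict.
Trained networks look in a picture, given as the dict that the camera call returned (one of the last four; its "shot" number tells which), for a name from the list of things; names that differ only in an ending like _2 or _b are one class to them, and where a whole thing is asked for, a point or a joint stands for the part that bears it (a point fixed in the world has none). Each returns a list of dicts, best first, with "conf" (0 to 1); they miss things now and then, are a little off and sometimes report something else, mostly with a low value. They report only what shows in the picture. A call takes as long as a camera call. They do not tell look-alikes from the thing itself.
- vision.search_frame(picture, thing): "uv" ([column, row] in pixels, amid what is visible of it).
- vision.cut_out(picture, thing): "mask" (384x512 bool, what is visible of it) and "uv" ([column, row] in pixels, amid what is visible of it).
The state is a dict: "time": time; "qpos": joint angles; "qvel": joint speeds; "joint_efforts": joint torques, N m; "tool_pos": TCP position; "tool_rot": TCP orientation; "contact_force": force on the tool from outside, world axes, zero at the start; "torque": the same for the moment, N m; "opening": finger opening in m.
Only numpy, scipy, OpenCV 4.12 (cv2) and the standard library are available. Lean on these libraries where they do the work, as an engineer would, in place of code of your own. Each camera call takes 0.05 s, during which the arm holds its last target.

## Task

Show the crew today's race course on the chart: lightly touch the rubber cap of the square weight, trace the printed line with your fingertips to the round weight and touch its cap, then trace the next line to the cross-shaped weight and touch its cap. Along each whole line keep the fingertips over it and low, no more than about 3 cm above the paper but never touching the paper; do not press hard, shift or lift any weight, and leave everything else alone. Finish holding there, with the fingertips still resting lightly on the cap of the cross-shaped weight.

Things in the scene. Friction and masses are not known exactly. Their poses are not given: they have to be found in the camera images.
- chart: stiff white laminated chart sheet, 300 x 300 mm, 4 mm thick, fixed to the table. Origin: centre of its underside, at table height (its top is at z = +4 mm); x, y along its edges, z up. A black equal-sided triangle, side 180 mm, is printed round its centre, one corner towards its +x. Tracing is judged at the point midway between the two fingers, so shut them and point them straight down
- leg1: one printed side of the triangle: a straight black line 180 mm long, 3 mm wide, flat on the chart's top. Origin: middle of the line; x along the line; z up. A course leg is the side whose two ends carry the two weights
- leg2: one printed side of the triangle: a straight black line 180 mm long, 3 mm wide, flat on the chart's top. Origin: middle of the line; x along the line; z up. A course leg is the side whose two ends carry the two weights
- leg3: one printed side of the triangle: a straight black line 180 mm long, 3 mm wide, flat on the chart's top. Origin: middle of the line; x along the line; z up. A course leg is the side whose two ends carry the two weights
- weight_square: flat dark steel chart weight, about 0.2 to 0.33 kg, loose, lying on the chart at a corner of the printed triangle: square, 56 x 56 mm, base 8 mm thick, with a round black rubber cap 26 mm across in the middle (flat top 20 mm across); the cap's top is 18 mm above the origin. The cap gives straight down, about 1.2 mm per newton, and bottoms after 6 mm (5 N). Origin: centre of the underside, on the chart; z up
- weight_round: flat dark steel chart weight, about 0.2 to 0.33 kg, loose, lying on the chart at a corner of the printed triangle: round, 58 mm across, base 8 mm thick, with a round black rubber cap 26 mm across in the middle (flat top 20 mm across); the cap's top is 18 mm above the origin. The cap gives straight down, about 1.2 mm per newton, and bottoms after 6 mm (5 N). Origin: centre of the underside, on the chart; z up
- weight_cross: flat dark steel chart weight, about 0.2 to 0.33 kg, loose, lying on the chart at a corner of the printed triangle: cross-shaped (plus sign), 76 mm over each pair of 20 mm wide arms, base 8 mm thick, with a round black rubber cap 26 mm across in the middle (flat top 20 mm across); the cap's top is 18 mm above the origin. The cap gives straight down, about 1.2 mm per newton, and bottoms after 6 mm (5 N). Origin: centre of the underside, on the chart; z up
- whistle: orange plastic whistle, 41 x 18 mm, 18 mm high, lying inside the printed triangle. Bystander: leave alone. Origin at the underside
- shackle: small steel shackle lying on the chart outside the triangle, about 45 x 50 mm, 11 mm high. Bystander: leave alone. Origin at the underside
- mug: white ceramic mug, 60 mm across, 66 mm high, with a handle, standing on the chart outside the triangle. Bystander: leave alone. Origin at the underside
- eraser: white eraser 45 x 20 x 12 mm on the chart outside the triangle. Bystander: leave alone. Origin at the underside
- radio: red handheld radio lying on its back on the table to the left of the chart, body 125 x 58 x 36 mm, aerial 85 mm. Bystander: leave alone. Origin at the underside
- dividers: folded steel dividers, 130 mm long, 8 mm high, on the table to the right of the chart. Bystander: leave alone. Origin at the underside
Mind the look-alikes: they are no part of the job. What is shaped like the weight_cross but orange or turquoise is not meant.

How it is judged:
On the way, in this order (a step that is already met when the one before it is completed fails the run):
1. a light touch on the cap of the square weight (contact force between the fingers and weight_square above 0.3 N and horizontal distance between the grasp point and weight_square below 0.018 m), for 0.1 s.
2. the fingertips pass low over the printed line from the square to the round weight: first third of the leg (horizontal distance between the grasp point and weight_square between 0.045 and 0.065 m and horizontal distance between the grasp point and weight_round below 0.15 m and z of the grasp point in the frame of chart below 0.068 m and ((horizontal distance between leg1 and weight_square below 0.12 m and horizontal distance between leg1 and weight_round below 0.12 m and y of the grasp point in the frame of leg1 between -0.015 and 0.015 m) or (horizontal distance between leg2 and weight_square below 0.12 m and horizontal distance between leg2 and weight_round below 0.12 m and y of the grasp point in the frame of leg2 between -0.015 and 0.015 m) or (horizontal distance between leg3 and weight_square below 0.12 m and horizontal distance between leg3 and weight_round below 0.12 m and y of the grasp point in the frame of leg3 between -0.015 and 0.015 m))).
3. the fingertips pass low over the printed line from the square to the round weight: middle of the leg (horizontal distance between the grasp point and weight_square between 0.08 and 0.1 m and horizontal distance between the grasp point and weight_round below 0.115 m and z of the grasp point in the frame of chart below 0.068 m and ((horizontal distance between leg1 and weight_square below 0.12 m and horizontal distance between leg1 and weight_round below 0.12 m and y of the grasp point in the frame of leg1 between -0.015 and 0.015 m) or (horizontal distance between leg2 and weight_square below 0.12 m and horizontal distance between leg2 and weight_round below 0.12 m and y of the grasp point in the frame of leg2 between -0.015 and 0.015 m) or (horizontal distance between leg3 and weight_square below 0.12 m and horizontal distance between leg3 and weight_round below 0.12 m and y of the grasp point in the frame of leg3 between -0.015 and 0.015 m))).
4. the fingertips pass low over the printed line from the square to the round weight: last third of the leg (horizontal distance between the grasp point and weight_square between 0.115 and 0.135 m and horizontal distance between the grasp point and weight_round below 0.08 m and z of the grasp point in the frame of chart below 0.068 m and ((horizontal distance between leg1 and weight_square below 0.12 m and horizontal distance between leg1 and weight_round below 0.12 m and y of the grasp point in the frame of leg1 between -0.015 and 0.015 m) or (horizontal distance between leg2 and weight_square below 0.12 m and horizontal distance between leg2 and weight_round below 0.12 m and y of the grasp point in the frame of leg2 between -0.015 and 0.015 m) or (horizontal distance between leg3 and weight_square below 0.12 m and horizontal distance between leg3 and weight_round below 0.12 m and y of the grasp point in the frame of leg3 between -0.015 and 0.015 m))).
5. a light touch on the cap of the round weight (contact force between the fingers and weight_round above 0.3 N and horizontal distance between the grasp point and weight_round below 0.018 m), for 0.1 s.
6. the fingertips pass low over the printed line from the round to the cross weight: first third of the leg (horizontal distance between the grasp point and weight_round between 0.045 and 0.065 m and horizontal distance between the grasp point and weight_cross below 0.15 m and z of the grasp point in the frame of chart below 0.068 m and ((horizontal distance between leg1 and weight_round below 0.12 m and horizontal distance between leg1 and weight_cross below 0.12 m and y of the grasp point in the frame of leg1 between -0.015 and 0.015 m) or (horizontal distance between leg2 and weight_round below 0.12 m and horizontal distance between leg2 and weight_cross below 0.12 m and y of the grasp point in the frame of leg2 between -0.015 and 0.015 m) or (horizontal distance between leg3 and weight_round below 0.12 m and horizontal distance between leg3 and weight_cross below 0.12 m and y of the grasp point in the frame of leg3 between -0.015 and 0.015 m))).
7. the fingertips pass low over the printed line from the round to the cross weight: middle of the leg (horizontal distance between the grasp point and weight_round between 0.08 and 0.1 m and horizontal distance between the grasp point and weight_cross below 0.115 m and z of the grasp point in the frame of chart below 0.068 m and ((horizontal distance between leg1 and weight_round below 0.12 m and horizontal distance between leg1 and weight_cross below 0.12 m and y of the grasp point in the frame of leg1 between -0.015 and 0.015 m) or (horizontal distance between leg2 and weight_round below 0.12 m and horizontal distance between leg2 and weight_cross below 0.12 m and y of the grasp point in the frame of leg2 between -0.015 and 0.015 m) or (horizontal distance between leg3 and weight_round below 0.12 m and horizontal distance between leg3 and weight_cross below 0.12 m and y of the grasp point in the frame of leg3 between -0.015 and 0.015 m))).
8. the fingertips pass low over the printed line from the round to the cross weight: last third of the leg (horizontal distance between the grasp point and weight_round between 0.115 and 0.135 m and horizontal distance between the grasp point and weight_cross below 0.08 m and z of the grasp point in the frame of chart below 0.068 m and ((horizontal distance between leg1 and weight_round below 0.12 m and horizontal distance between leg1 and weight_cross below 0.12 m and y of the grasp point in the frame of leg1 between -0.015 and 0.015 m) or (horizontal distance between leg2 and weight_round below 0.12 m and horizontal distance between leg2 and weight_cross below 0.12 m and y of the grasp point in the frame of leg2 between -0.015 and 0.015 m) or (horizontal distance between leg3 and weight_round below 0.12 m and horizontal distance between leg3 and weight_cross below 0.12 m and y of the grasp point in the frame of leg3 between -0.015 and 0.015 m))).
9. a light touch on the cap of the cross weight (contact force between the fingers and weight_cross above 0.3 N and horizontal distance between the grasp point and weight_cross below 0.018 m), for 0.1 s.
At the end, for the whole second after the job is handed in: The fingertips rest on the cross-shaped weight's cap, within 18 mm of its centre, with 0.3 to 12 N; all three weights lie flat, at rest and within 12 mm of where they began, and no bystander has moved 12 mm (all of step 9 and contact force between the fingers and weight_cross below 12 N and distance of each of weight_square, weight_round, weight_cross, whistle, shackle, mug, eraser, radio, dividers from where it was at the start of the episode below 0.012 m and linear speed of each of weight_square, weight_round, weight_cross below 0.02 m/s and angle between each of weight_square, weight_round, weight_cross's own z axis and vertical below 0.1 rad); the arm keeps its last pose, push and grip.
It fails at once if a weight is shifted, lifted or carried (more than 12 mm) (distance of any of weight_square, weight_round, weight_cross from where it was at the start of the episode above 0.012 m).
It fails at once if a weight is lifted off or tipped up on the chart (z of any of weight_square, weight_round, weight_cross in the frame of chart above 0.01 m or angle between any of weight_square, weight_round, weight_cross's own z axis and vertical above 0.2 rad).
It fails at once if a weight is pressed hard (over 15 N) (contact force between the fingers and weight_square above 15 N or contact force between the fingers and weight_round above 15 N or contact force between the fingers and weight_cross above 15 N).
It fails at once if the fingers touch the paper (over 1 N) (contact force between the fingers and chart above 1 N).
It fails at once if a bystander is moved more than 12 mm (distance of any of whistle, shackle, mug, eraser, radio, dividers from where it was at the start of the episode above 0.012 m).
It also fails if it takes over 45 s, if anything falls off the work surface, if the arm or the gripper's body presses on something with over 40 N, if the wrist force passes 120 N, or if a joint passes its speed limit or range.

## Working session

There is one attempt and no reset: what is moved stays moved. The work goes in short steps, Python scripts to look and compute and a tool call to move; the robot and the scene stay as the last step left them, time stands still between calls to the robot, and variables do not carry over. Pictures are saved under pics/ and viewed, and the job is handed in when it is done.

Besides the shell and the picture viewer there is one more tool, called after "Emit:" by a JSON object that holds its "api" and its "payload", one argument or row to a line. send_rows: Moves the arm, as the interface text tells. Its arguments: {"type":"object","properties":{"motion":{"type":"array","items":{"type":"object","properties":{"hand":{"type":"number"},"slide":{"type":"array","items":{"type":"number"}},"spin":{"type":"number"}}}},"grip_force":{"type":"number"}},"required":["motion"]}

```bash
ls; mkdir -p pics
python3 - <<'E'
from cell import observe, vision, job
import cv2, numpy as np, pickle
s=observe(); print(s)
for n in ("top","scene"):
    p=vision.read_camera(n); cv2.imwrite(f"pics/{n}0.png",p["pixels"]); pickle.dump(p,open(f"{n}0.pkl","wb"))
    print(n,p["fx"],p["fy"],p["cx"],p["cy"],p["world_from_camera"])
    for t in ("weight_square","weight_round","weight_cross","chart","leg1"):
        print(t,[(round(d["conf"],2),np.round(d["uv"])) for d in vision.search_frame(p,t)])
E
```

```text
pics
{'time': 0.0, 'qpos': array([-1.27801158e+00,  3.42708956e-01,  1.52501600e+00,  4.46280984e-06,
        1.27539986e+00, -1.46005110e-01]), 'qvel': array([-0.00087508, -0.00015068,  0.00131564,  0.00110417,  0.00113743,
        0.00106332]), 'joint_efforts': array([-2.42523247e-04, -4.31247747e+01, -2.44212931e+01,  7.17359106e-02,
        5.59916126e-02, -1.42572967e-04]), 'tool_pos': array([ 0.22294338, -0.47486181,  0.22605247]), 'tool_rot': array([-1.71958671,  1.56926415,  1.8607945 ]), 'contact_force': array([ 0.31687738, -0.36693322, -0.5394584 ]), 'torque': array([ 0.03643635, -0.00262994, -0.01374058]), 'opening': 0.09219261299112776}
top 450.3088980340166 450.3088980340166 254.3057342298092 196.4848497147165 [[-0.02774737 -0.9883682   0.14952717  0.28307323]
 [-0.99951832  0.02951258  0.00959882 -0.0058501 ]
 [-0.0139001  -0.14918881 -0.98871102  1.65530219]
 [ 0.          0.          0.          1.        ]]
weight_square [(0.73, array([222., 163.]))]
weight_round []
weight_cross [(0.77, array([216., 208.])), (0.67, array([192., 258.])), (0.49, array([163., 229.]))]
chart [(0.9, array([238., 188.])), (0.57, array([255., 153.]))]
leg1 []
scene 370.6499045231825 370.6499045231825 263.80719824750355 182.28062616471686 [[ 0.70317357  0.58752056 -0.40045788  0.92792755]
 [ 0.71098649 -0.58633412  0.38821451 -0.36949087]
 [-0.00671811 -0.55770232 -0.83001385  0.88430187]
 [ 0.          0.          0.          1.        ]]
weight_square [(0.79, array([324., 198.]))]
weight_round [(0.82, array([261., 200.]))]
weight_cross [(0.79, array([262., 110.])), (0.78, array([288., 155.])), (0.64, array([310., 111.])), (0.36, array([339., 162.]))]
chart [(0.59, array([288., 193.]))]
leg1 []
```

Run:
```python
import cv2
a=cv2.imread("pics/top0.png")[110:290,140:340]; cv2.imwrite("pics/top0z.png",cv2.resize(a,(667,600),interpolation=cv2.INTER_CUBIC))
a=cv2.imread("pics/scene0.png"); cv2.imwrite("pics/scene0z.png",cv2.resize(a[60:300,140:460],(800,600),interpolation=cv2.INTER_CUBIC))
```

```text
(no output)
```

View pics/top0z.png

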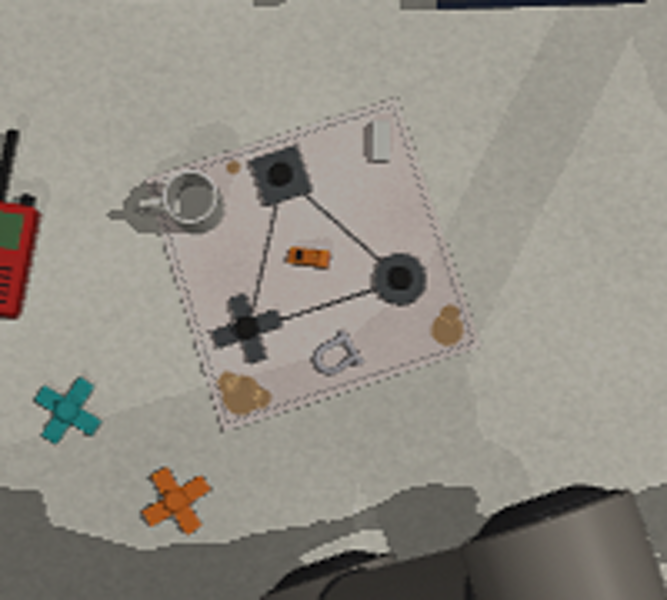

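View pics/scene0z.png

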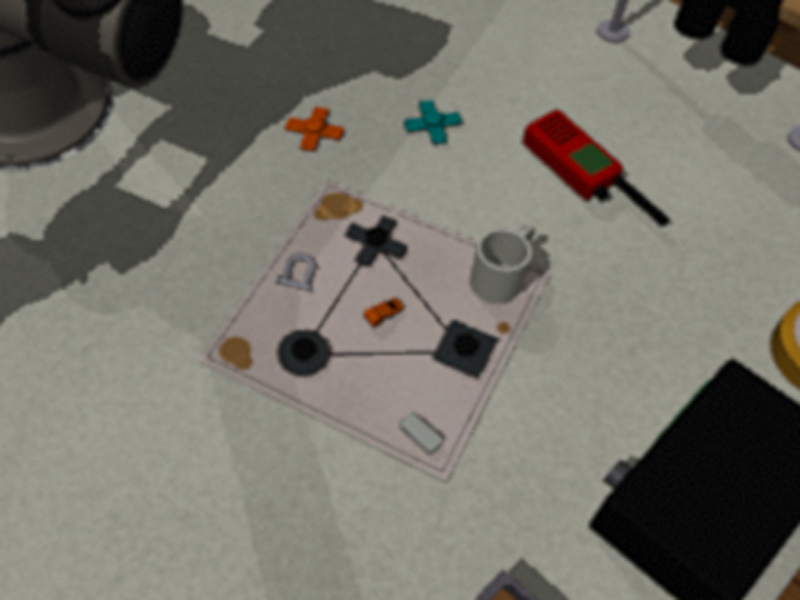

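View pics/top0.png

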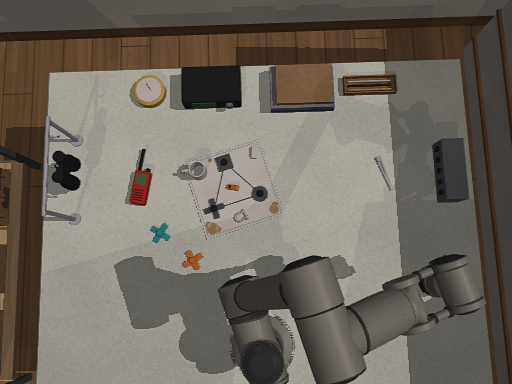

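The top view shows the cap centres at about: square (224,162), round (260,193), dark cross (214,208). The orange and turquoise crosses lie off the chart. Next I'll measure the caps in both cameras.

```bash
cat > h.py <<'E'
import numpy as np, cv2
def ray(p,uv,z):
    T=np.array(p["world_from_camera"]); d=T[:3,:3]@np.array([(uv[0]-p["cx"])/p["fx"],(uv[1]-p["cy"])/p["fy"],1]); o=T[:3,3]
    return o+d*(z-o[2])/d[2]
def proj(p,X):
    T=np.linalg.inv(p["world_from_camera"]); c=T[:3,:3]@X+T[:3,3]
    return np.array([p["fx"]*c[0]/c[2]+p["cx"],p["fy"]*c[1]/c[2]+p["cy"]])
E
python3 - <<'E'
import pickle,numpy as np
from h import *
est={}
for n,g in (("top",dict(sq=(224,162),ro=(260,193),cr=(214,208))),("scene",dict(sq=(140+467/2.5,60+345/2.5),ro=(140+304/2.5,60+348/2.5),cr=(140+377/2.5,60+237/2.5)))):
    p=pickle.load(open(n+"0.pkl","rb")); I=p["pixels"].astype(float).mean(2); v,u=np.mgrid[:384,:512]
    for k,(a,b) in g.items():
        m=(np.hypot(u-a,v-b)<6); 
        w=np.clip(30-I,0,None)*m
        c=(np.sum(w*u)/w.sum(),np.sum(w*v)/w.sum())
        P=ray(p,c,0.021); est[n,k]=P
        iu,iv=int(round(c[0])),int(round(c[1])); Z=p["range_z"][iv,iu]; T=p["world_from_camera"]
        Q=T@np.array([(iu-p["cx"])/p["fx"]*Z,(iv-p["cy"])/p["fy"]*Z,Z,1])
        print(n,k,np.round(c,1),I[iv,iu],int((w>0).sum()),P.round(4),"depthpt",Q[:3].round(4))
    for a,b in (("sq","ro"),("ro","cr"),("cr","sq")): print(a,b,np.linalg.norm(est[n,a]-est[n,b]).round(4))
E
```

```text
top sq [223.3 161.8] 26.666666666666668 35 [0.664  0.1218 0.021 ] depthpt [0.6636 0.1228 0.0199]
top ro [259.1 193.2] 27.666666666666668 36 [ 0.5418 -0.008   0.021 ] depthpt [ 0.542  -0.0076  0.0254]
top cr [213.1 208. ] 26.0 35 [0.4922 0.162  0.021 ] depthpt [0.4917 0.162  0.0246]
sq ro 0.1783
ro cr 0.177
cr sq 0.1764
scene sq [326.1 197.6] 11.0 88 [0.6673 0.1192 0.021 ] depthpt [0.6675 0.1186 0.0199]
scene ro [261.2 199.2] 10.333333333333334 90 [ 0.5457 -0.0097  0.021 ] depthpt [ 0.5463 -0.0109  0.0238]
scene cr [290.3 154.5] 9.0 70 [0.4964 0.1592 0.021 ] depthpt [0.4947 0.1596 0.0215]
sq ro 0.1772
ro cr 0.176
cr sq 0.1755
```

```bash
cat >> h.py <<'E'
from scipy.spatial.transform import Rotation as Ro
SQ=np.array([.666,.1205]);RO=np.array([.544,-.009]);CR=np.array([.494,.1606])
def go(s,target):
    R=Ro.from_euler("xyz",s["tool_rot"]).as_matrix(); d=np.array(target)-s["tool_pos"]
    return (R.T@d*1000).round(1)
def show(target):
    from cell import observe
    s=observe(); R=Ro.from_euler("xyz",s["tool_rot"]).as_matrix()
    print("t",round(s["time"],2),"tcp",s["tool_pos"].round(4),"open",round(s["opening"],4),"F",s["contact_force"].round(2)); print(R.round(3)); print("slide to go",go(s,target))
E
python3 -c "
from h import *
show([*SQ,.12])"
```

```text
t 0.6 tcp [ 0.2231 -0.4753  0.2268] open 0.0919 F [ 0.02  0.07 -0.28]
[[ 0.     0.425 -0.905]
 [-0.    -0.905 -0.425]
 [-1.     0.     0.   ]]
slide to go [ 106.7 -351.2 -654.1]
```

Emit:
{"api": "send_rows", "payload": {
  "motion": [
    {"hand":-1,"slide":[0,-20,-38],"spin":0},
    {"hand":-1,"slide":[0,-20,-38],"spin":0},
    {"hand":-1,"slide":[0,-20,-38],"spin":0},
    {"hand":-1,"slide":[0,-20,-38],"spin":0},
    {"hand":-1,"slide":[0,-20,-38],"spin":0},
    {"hand":-1,"slide":[0,-20,-38],"spin":0},
    {"hand":-1,"slide":[0,-20,-38],"spin":0},
    {"hand":-1,"slide":[0,-20,-38],"spin":0}
  ],
  "grip_force": 10
}}

```text
time: 1.4
tool_pos: [0.4353, -0.197, 0.2266]
tool_rot: [1.585, 1.567, -1.129]
contact_force: [0.8, -1.0, 0.1]
opening: 0.0325
```

```bash
python3 -c "
from h import *
show([*SQ,.12])"
```

```text
t 1.4 tcp [ 0.4353 -0.197   0.2266] open 0.0325 F [ 0.8  -0.98  0.1 ]
[[ 0.002  0.415 -0.91 ]
 [-0.004 -0.91  -0.415]
 [-1.     0.004 -0.   ]]
slide to go [ 105.8 -193.6 -341.6]
```

Emit:
{"api": "send_rows", "payload": {
  "motion": [
    {"hand":-1,"slide":[0,-24,-43],"spin":0},
    {"hand":-1,"slide":[0,-24,-43],"spin":0},
    {"hand":-1,"slide":[0,-24,-43],"spin":0},
    {"hand":-1,"slide":[0,-24,-43],"spin":0},
    {"hand":-1,"slide":[0,-24,-43],"spin":0},
    {"hand":-1,"slide":[0,-24,-43],"spin":0},
    {"hand":-1,"slide":[0,-24,-43],"spin":0},
    {"hand":-1,"slide":[0,-20,-30],"spin":0}
  ]
}}

```text
time: 2.2
tool_pos: [0.6615, 0.1196, 0.2265]
tool_rot: [1.91, 1.563, -0.802]
contact_force: [0.5, -1.4, 0.5]
opening: 0.0007
```

```bash
python3 -c "
from h import *
show([*SQ,.06])"
```

```text
t 2.2 tcp [0.6615 0.1196 0.2265] open 0.0007 F [ 0.51 -1.36  0.5 ]
[[ 0.005  0.416 -0.91 ]
 [-0.005 -0.91  -0.416]
 [-1.     0.007 -0.002]]
slide to go [ 1.666e+02 -1.000e-01 -4.100e+00]
```

Emit:
{"api": "send_rows", "payload": {
  "motion": [
    {"hand":-1,"slide":[28,0,-2],"spin":0},
    {"hand":-1,"slide":[40,0,-1],"spin":0},
    {"hand":-1,"slide":[40,0,0],"spin":0},
    {"hand":-1,"slide":[36,0,0],"spin":0},
    {"hand":-1,"slide":[14,0,0],"spin":0},
    {"hand":-1,"slide":[0,0,0],"spin":0}
  ]
}}

```text
time: 2.8
tool_pos: [0.6684, 0.1282, 0.062]
tool_rot: [2.313, 1.561, -0.391]
contact_force: [0.3, 0.3, 0.6]
opening: 0.0005
```

Run:
```python
from h import *
show([*SQ,.03])
from cell import vision
p=vision.read_camera("scene"); cv2.imwrite("pics/s1.png",cv2.resize(p["pixels"][80:260,220:420],(800,720))[:600])
q=vision.read_camera("top"); cv2.imwrite("pics/t1.png",cv2.resize(q["pixels"][110:290,140:340],(667,600)))
```

```text
t 2.8 tcp [0.6684 0.1282 0.062 ] open 0.0005 F [0.27 0.27 0.65]
[[ 0.009  0.424 -0.906]
 [-0.004 -0.906 -0.424]
 [-1.     0.007 -0.007]]
slide to go [32.   5.7  5.6]
```

View pics/s1.png

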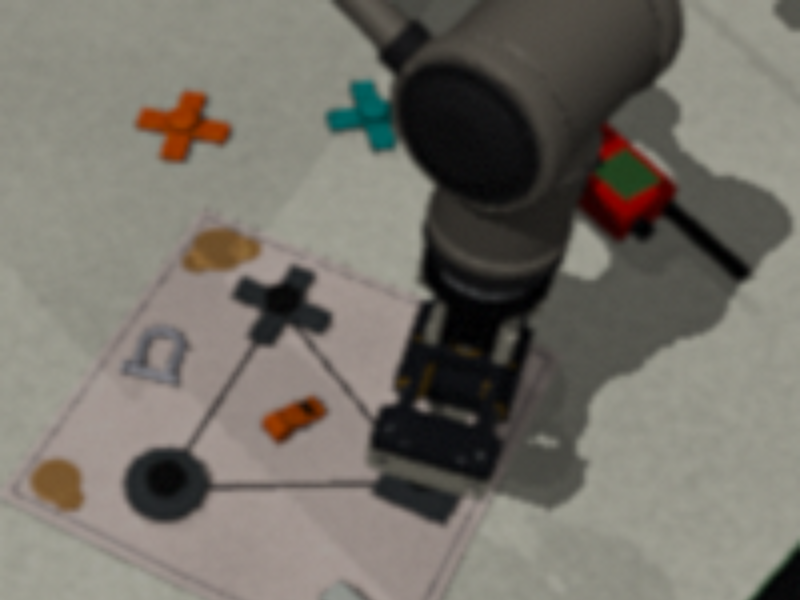

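The gripper, with its fingers shut, stands over the square weight at about (440,470) in the crop. I'll correct about 6 mm sideways and come down in small steps.

Emit:
{"api": "send_rows", "payload": {
  "motion": [
    {"hand":-1,"slide":[8,3,3],"spin":0},
    {"hand":-1,"slide":[8,3,3],"spin":0},
    {"hand":-1,"slide":[8,0,0],"spin":0},
    {"hand":-1,"slide":[8,0,0],"spin":0},
    {"hand":-1,"slide":[0,0,0],"spin":0}
  ]
}}

```text
time: 3.4
tool_pos: [0.6699, 0.1191, 0.0352]
tool_rot: [2.575, 1.549, -0.13]
contact_force: [0.5, -0.1, 0.6]
opening: 0.0003
```

Run:
```python
from h import *
show([*SQ,.022])
```

```text
t 3.4 tcp [0.6699 0.1191 0.0352] open 0.0003 F [ 0.47 -0.07  0.57]
[[ 0.022  0.423 -0.906]
 [-0.003 -0.906 -0.423]
 [-1.     0.012 -0.018]]
slide to go [13.1 -3.1  3.2]
```

Emit:
{"api": "send_rows", "payload": {
  "motion": [
    {"hand":-1,"slide":[4,-1,2],"spin":0},
    {"hand":-1,"slide":[4,0,1],"spin":0},
    {"hand":-1,"slide":[3,0,0],"spin":0},
    {"hand":-1,"slide":[0,0,0],"spin":0}
  ]
}}

```text
time: 3.8
tool_pos: [0.6669, 0.1189, 0.0233]
tool_rot: [2.581, 1.549, -0.124]
contact_force: [0.1, -0.3, 0.4]
opening: 0.0008
```

Run:
```python
from h import *
show([*SQ,.022])
```

```text
t 3.8 tcp [0.6669 0.1189 0.0233] open 0.0008 F [ 0.05 -0.3   0.38]
[[ 0.022  0.423 -0.906]
 [-0.003 -0.906 -0.423]
 [-1.     0.012 -0.019]]
slide to go [ 1.3 -1.9  0.2]
```

Emit:
{"api": "send_rows", "payload": {
  "motion": [
    {"hand":-1,"slide":[1.5,0,0],"spin":0},
    {"hand":-1,"slide":[1.5,0,0],"spin":0},
    {"hand":-1,"slide":[1,0,0],"spin":0}
  ]
}}

```text
time: 4.1
tool_pos: [0.6673, 0.119, 0.0198]
tool_rot: [2.582, 1.548, -0.122]
contact_force: [-1.7, -0.3, 1.9]
opening: 0.0006
```

Run:
```python
from h import *
from cell import observe
show([*SQ,.022])
```

```text
t 4.1 tcp [0.6673 0.119  0.0198] open 0.0006 F [-1.65 -0.3   1.87]
[[ 0.023  0.423 -0.906]
 [-0.003 -0.906 -0.423]
 [-1.     0.012 -0.019]]
slide to go [-2.3 -1.9  0.5]
```

Emit:
{"api": "send_rows", "payload": {
  "motion": [
    {"hand":-1,"slide":[0.7,0,0],"spin":0},
    {"hand":-1,"slide":[0,0,0],"spin":0}
  ]
}}

```text
time: 4.3
tool_pos: [0.6673, 0.119, 0.0194]
tool_rot: [2.581, 1.548, -0.123]
contact_force: [-1.0, -0.3, 2.6]
opening: 0.0004
```

Run:
```python
from h import *
show([*SQ,.030])
```

```text
t 4.3 tcp [0.6673 0.119  0.0194] open 0.0004 F [-0.95 -0.34  2.61]
[[ 0.023  0.423 -0.906]
 [-0.003 -0.906 -0.423]
 [-1.     0.012 -0.019]]
slide to go [-10.6  -1.8   0.3]
```

Emit:
{"api": "send_rows", "payload": {
  "motion": [
    {"hand":-1,"slide":[-4,0,0],"spin":0},
    {"hand":-1,"slide":[-4,0,0],"spin":0},
    {"hand":-1,"slide":[-3,0,0],"spin":0},
    {"hand":-1,"slide":[0,0,0],"spin":0}
  ]
}}

```text
time: 4.7
tool_pos: [0.6677, 0.1191, 0.0316]
tool_rot: [2.598, 1.546, -0.106]
contact_force: [-0.0, 0.8, -0.5]
opening: 0.0002
```

Run:
```python
from h import *
show([*((SQ+RO)/2),.029])
```

```text
t 4.7 tcp [0.6677 0.1191 0.0316] open 0.0002 F [-0.04  0.82 -0.48]
[[ 0.024  0.423 -0.906]
 [-0.003 -0.906 -0.423]
 [-1.     0.013 -0.021]]
slide to go [ 1.3 30.8 83.6]
```

Emit:
{"api": "send_rows", "payload": {
  "motion": [
    {"hand":-1,"slide":[0.1,3.8,10.4],"spin":0},
    {"hand":-1,"slide":[0.1,3.8,10.4],"spin":0},
    {"hand":-1,"slide":[0.1,3.8,10.4],"spin":0},
    {"hand":-1,"slide":[0.1,3.8,10.4],"spin":0}
  ]
}}

```text
time: 5.1
tool_pos: [0.6356, 0.0874, 0.0304]
tool_rot: [2.616, 1.545, -0.087]
contact_force: [0.6, -0.7, 0.0]
opening: 0.0001
```

Run:
```python
from h import *
show([*((SQ+RO)/2),.029])
```

```text
t 5.1 tcp [0.6356 0.0874 0.0304] open 0.0001 F [ 0.57 -0.7   0.04]
[[ 0.025  0.424 -0.905]
 [-0.002 -0.905 -0.425]
 [-1.     0.013 -0.022]]
slide to go [ 0.7 15.6 41.2]
```

Emit:
{"api": "send_rows", "payload": {
  "motion": [
    {"hand":-1,"slide":[0.1,3.8,10.2],"spin":0},
    {"hand":-1,"slide":[0.1,3.8,10.2],"spin":0},
    {"hand":-1,"slide":[0.1,3.8,10.2],"spin":0},
    {"hand":-1,"slide":[0.1,3.8,10.2],"spin":0},
    {"hand":-1,"slide":[0.1,3.8,10.2],"spin":0}
  ]
}}

```text
time: 5.6
tool_pos: [0.5941, 0.0453, 0.0289]
tool_rot: [2.613, 1.546, -0.091]
contact_force: [-0.4, 0.3, -0.5]
opening: 0.0007
```

Run:
```python
from h import *
show([*RO,.029])
```

```text
t 5.6 tcp [0.5941 0.0453 0.0289] open 0.0007 F [-0.4   0.3  -0.53]
[[ 0.025  0.424 -0.905]
 [-0.002 -0.906 -0.424]
 [-1.     0.013 -0.022]]
slide to go [-1.3 27.9 68.4]
```

Emit:
{"api": "send_rows", "payload": {
  "motion": [
    {"hand":-1,"slide":[-0.3,4,10],"spin":0},
    {"hand":-1,"slide":[-0.3,4,10],"spin":0},
    {"hand":-1,"slide":[-0.3,4,10],"spin":0},
    {"hand":-1,"slide":[-0.3,4,10],"spin":0},
    {"hand":-1,"slide":[-0.3,4,10],"spin":0},
    {"hand":-1,"slide":[-0.3,4,10],"spin":0},
    {"hand":-1,"slide":[0,1,2],"spin":0},
    {"hand":-1,"slide":[0,0,0],"spin":0}
  ]
}}

```text
time: 6.4
tool_pos: [0.5435, -0.0092, 0.03]
tool_rot: [2.609, 1.546, -0.097]
contact_force: [1.1, -0.1, -0.2]
opening: 0.0006
```

Run:
```python
from h import *
show([*RO,.022])
```

```text
t 6.4 tcp [ 0.5435 -0.0092  0.03  ] open 0.0006 F [ 1.12 -0.12 -0.16]
[[ 0.025  0.422 -0.906]
 [-0.002 -0.906 -0.423]
 [-1.     0.013 -0.022]]
slide to go [ 8.  -0.1 -0.4]
```

Emit:
{"api": "send_rows", "payload": {
  "motion": [
    {"hand":-1,"slide":[3,0,0],"spin":0},
    {"hand":-1,"slide":[3,0,0],"spin":0},
    {"hand":-1,"slide":[2,0,0],"spin":0},
    {"hand":-1,"slide":[1.5,0,0],"spin":0},
    {"hand":-1,"slide":[1,0,0],"spin":0},
    {"hand":-1,"slide":[0,0,0],"spin":0}
  ]
}}

```text
time: 7.0
tool_pos: [0.5447, -0.0087, 0.0187]
tool_rot: [2.59, 1.545, -0.113]
contact_force: [-2.5, -1.7, 2.7]
opening: 0.0008
```

Run:
```python
from h import *
show([*RO,.022])
```

```text
t 7.0 tcp [ 0.5447 -0.0087  0.0187] open 0.0008 F [-2.45 -1.67  2.67]
[[ 0.026  0.424 -0.905]
 [-0.003 -0.906 -0.424]
 [-1.     0.014 -0.022]]
slide to go [-3.3  0.   0.7]
```

Emit:
{"api": "send_rows", "payload": {
  "motion": [
    {"hand":-1,"slide":[0,0,0],"spin":0},
    {"hand":-1,"slide":[-4,0,0],"spin":0},
    {"hand":-1,"slide":[-4,0,0],"spin":0},
    {"hand":-1,"slide":[-3,0,0],"spin":0},
    {"hand":-1,"slide":[0,0,0],"spin":0}
  ]
}}

```text
time: 7.5
tool_pos: [0.5449, -0.0083, 0.0309]
tool_rot: [2.609, 1.544, -0.094]
contact_force: [1.0, -0.2, 0.3]
opening: 0.0003
```

Run:
```python
from h import *
show([*CR,.029])
```

```text
t 7.5 tcp [ 0.5449 -0.0083  0.0309] open 0.0003 F [ 1.02 -0.24  0.26]
[[ 0.027  0.424 -0.905]
 [-0.003 -0.906 -0.424]
 [-1.     0.014 -0.023]]
slide to go [ 1.000e-01 -1.746e+02 -2.550e+01]
```

Emit:
{"api": "send_rows", "payload": {
  "motion": [
    {"hand":-1,"slide":[0,-10.4,-1.5],"spin":0},
    {"hand":-1,"slide":[0,-10.4,-1.5],"spin":0},
    {"hand":-1,"slide":[0,-10.4,-1.5],"spin":0},
    {"hand":-1,"slide":[0,-10.4,-1.5],"spin":0},
    {"hand":-1,"slide":[0,-10.4,-1.5],"spin":0}
  ]
}}

```text
time: 8.0
tool_pos: [0.528, 0.0458, 0.03]
tool_rot: [2.621, 1.545, -0.084]
contact_force: [0.2, -1.0, 0.3]
opening: 0.0004
```

Run:
```python
from h import *
show([*CR,.029])
```

```text
t 8.0 tcp [0.528  0.0458 0.03  ] open 0.0004 F [ 0.16 -1.    0.26]
[[ 0.026  0.423 -0.906]
 [-0.002 -0.906 -0.423]
 [-1.     0.013 -0.023]]
slide to go [-1.000e-01 -1.184e+02 -1.770e+01]
```

Emit:
{"api": "send_rows", "payload": {
  "motion": [
    {"hand":-1,"slide":[0,-10.4,-1.5],"spin":0},
    {"hand":-1,"slide":[0,-10.4,-1.5],"spin":0},
    {"hand":-1,"slide":[0,-10.4,-1.5],"spin":0},
    {"hand":-1,"slide":[0,-10.4,-1.5],"spin":0},
    {"hand":-1,"slide":[0,-10.4,-1.5],"spin":0},
    {"hand":-1,"slide":[0,-10.4,-1.5],"spin":0}
  ]
}}

```text
time: 8.6
tool_pos: [0.5077, 0.1124, 0.0293]
tool_rot: [2.624, 1.545, -0.08]
contact_force: [-0.9, 0.5, -0.0]
opening: 0.0003
```

Run:
```python
from h import *
show([*CR,.030])
```

```text
t 8.6 tcp [0.5077 0.1124 0.0293] open 0.0003 F [-0.86  0.47 -0.  ]
[[ 0.026  0.424 -0.905]
 [-0.002 -0.906 -0.424]
 [-1.     0.013 -0.023]]
slide to go [ -1.1 -49.5  -8.1]
```

Emit:
{"api": "send_rows", "payload": {
  "motion": [
    {"hand":-1,"slide":[-0.2,-10,-1.6],"spin":0},
    {"hand":-1,"slide":[-0.2,-10,-1.6],"spin":0},
    {"hand":-1,"slide":[-0.2,-10,-1.6],"spin":0},
    {"hand":-1,"slide":[-0.2,-10,-1.6],"spin":0},
    {"hand":-1,"slide":[0,-4,-0.8],"spin":0},
    {"hand":-1,"slide":[0,0,0],"spin":0}
  ]
}}

```text
time: 9.2
tool_pos: [0.494, 0.1605, 0.0298]
tool_rot: [2.626, 1.545, -0.076]
contact_force: [-0.2, -0.4, 0.0]
opening: 0.0004
```

Run:
```python
from h import *
show([*CR,.022])
```

```text
t 9.2 tcp [0.494  0.1605 0.0298] open 0.0004 F [-0.21 -0.41  0.03]
[[ 0.026  0.426 -0.905]
 [-0.002 -0.905 -0.426]
 [-1.     0.013 -0.023]]
slide to go [ 7.8 -0.2  0.1]
```

Emit:
{"api": "send_rows", "payload": {
  "motion": [
    {"hand":-1,"slide":[3,0,0],"spin":0},
    {"hand":-1,"slide":[3,0,0],"spin":0},
    {"hand":-1,"slide":[2,0,0],"spin":0},
    {"hand":-1,"slide":[1.5,0,0],"spin":0},
    {"hand":-1,"slide":[1,0,0],"spin":0},
    {"hand":-1,"slide":[0,0,0],"spin":0}
  ]
}}

```text
time: 9.8
tool_pos: [0.4948, 0.1598, 0.0185]
tool_rot: [2.646, 1.545, -0.058]
contact_force: [-1.0, 1.3, 3.2]
opening: 0.0004
```

Run:
```python
from h import *
show([*CR,.022])
from cell import vision
p=vision.read_camera("scene"); cv2.imwrite("pics/s2.png",cv2.resize(p["pixels"][80:260,220:420],(667,600)))
show([*CR,.022])
```

```text
t 9.8 tcp [0.4948 0.1598 0.0185] open 0.0004 F [-1.01  1.32  3.25]
[[ 0.026  0.424 -0.905]
 [-0.002 -0.906 -0.424]
 [-1.     0.012 -0.023]]
slide to go [-3.5 -1.   0.2]
t 9.85 tcp [0.4948 0.1598 0.0186] open 0.0005 F [-0.47  0.99  3.08]
[[ 0.026  0.424 -0.905]
 [-0.002 -0.906 -0.424]
 [-1.     0.012 -0.023]]
slide to go [-3.4 -1.   0.3]
```

View pics/s2.png

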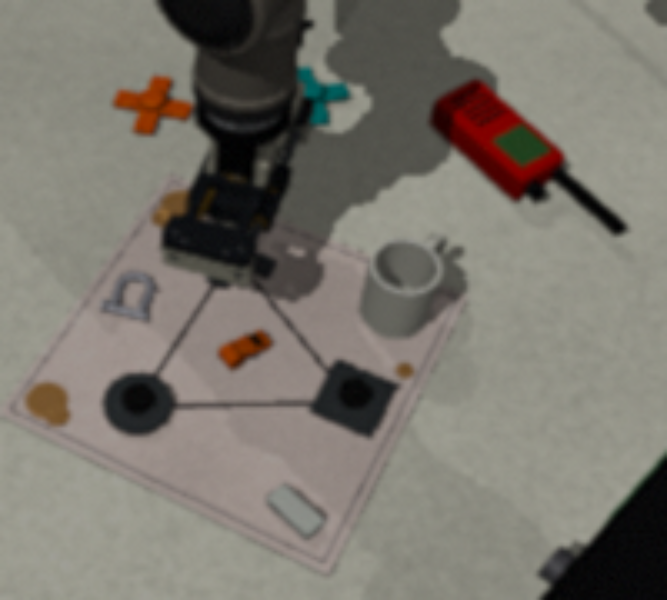

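The fingers rest on the dark cross's cap, hidden behind the gripper at about (225,260). The square (352,393), round (138,400), mug, whistle, shackle and eraser look unmoved. I'll check the two visible caps numerically, then hand in.

Run:
```python
from h import *
import pickle
from cell import vision,observe,job
a=pickle.load(open("scene0.pkl","rb"));b=vision.read_camera("scene"); v,u=np.mgrid[:384,:512]
for c0 in ((326.1,197.6),(261.2,199.2)):
    for p in (a,b):
        w=np.clip(30-p["pixels"].astype(float).mean(2),0,None)*(np.hypot(u-c0[0],v-c0[1])<6)
        print(ray(p,((w*u).sum()/w.sum(),(w*v).sum()/w.sum()),.021).round(4))
s=observe(); print(s["contact_force"],s["tool_pos"])
if 0.8<s["contact_force"][2]<8: print(job.hand_in())
```

```text
[0.6673 0.1192 0.021 ]
[0.667  0.1193 0.021 ]
[ 0.5457 -0.0097  0.021 ]
[ 0.5458 -0.0097  0.021 ]
[-1.29278727  1.69691966  3.62282588] [0.49476986 0.15977725 0.0186839 ]
the job is handed in; nothing more can be done
None
```

I touched the square weight's cap with about 2.5 N and traced the line to the round weight. I touched that cap with about 2.7 N, then traced the line to the dark cross-shaped weight. I handed the job in with the fingertips resting on its cap, at about 9.9 s of the 45 s. The hand-in gives no verdict.

- **Tracing:** along both lines the fingertips read about 25–28 mm above the paper at every check. They stayed within a few mm of the line joining the measured caps.
- **Final pose:** the fingertips are about 1 mm from the measured centre of the cross cap, pressing down with about 3.1–3.6 N. Sideways readings were 1–2 N, partly sensor noise.
- **Weights:** the square and round caps moved less than 0.5 mm between the before and after pictures.
- **Other objects:** the mug, whistle, shackle, eraser and radio looked unmoved in the last picture. The dividers were outside it.

**Not confirmed:**
- The gripper hid the cross-shaped weight in the last picture, so I could not measure its position.
- The two cameras placed the caps about 4–5 mm apart, and I used the average.
- The tool ended tilted about 1.5° from straight down.

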